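# Close the painter's colour tin: flap, then lid

### The job

The painter has finished for the day: close the colour tin. First fold the upright white mixing flap all the way down over the paint pans, then swing the teal lid fully shut over it without letting it slam. Only push and press, gently, with the fingertips: do not grasp or lift anything, keep the tin where it stands, and leave the brushes, jars, cup, mug and bowl undisturbed.

Things in the scene. Friction and masses are not known exactly. Their poses are not given: they have to be found in the camera images.
- tin: Painter's colour tin: open teal steel box, 300 (its x) by 180 (y) by 45 mm high, 1.3 kg, full of square paint pans, loose on a stack of wooden boards of varying height (underside 15 to 57 mm above the bench). Origin: centre of underside, z up. White flap hinged along the long +y side, teal lid along the long -y side. Shut, the flap's outer face is 48 mm above the underside, the lid's 63. Things round it: under 95 mm high.
- flap (a joint): Angle of the flap, rad: 0 = lying flat on the tin's rim over the pans, 1.57 = upright; starts between 1.25 and 1.8, end stop at 1.9. Its hinge is stiff: it stays at whatever angle it is left, and takes about 1 to 2 N at its free edge to move. It swings from its hinge towards the tin's -y as it closes.
- flap_hinge (a point): Middle of the flap's hinge line, which runs along the tin's x, 46.5 above the tin's underside and 88 to the tin's +y side. Turns with the flap. Lengths in mm.
- flap_edge (a point): Middle of the flap's free edge, on its outer face (the face away from the pans; it looks up when flat). The flap is a white enamelled plate 296 long, 3 thick, reaching 148 from its hinge line; its outer face lies 1.5 outside the hinge line. Lengths in mm.
- lid (a joint): Angle of the lid, rad: 0 = shut, 1.57 = upright; starts between 1.6 and 2.05, leaning back away from the tin, end stop at 2.15. Stiff hinge: it stays at whatever angle it is left, and takes about 2 to 4 N at its free edge to move. It swings from its hinge towards the tin's +y as it closes; swung in before the flap is down, it jams on it.
- lid_hinge (a point): Middle of the lid's hinge line, which runs along the tin's x, 50 above the tin's underside and 90 to the tin's -y side. Turns with the lid. Lengths in mm.
- lid_edge (a point): Middle of the lid's free edge, on its outer face (away from the pans; it looks up when shut). The lid is a teal tray-shaped plate 306 long, 13 deep over its rim, reaching 184 from its hinge line (a thumb lip of 44 by 10 goes a little beyond); its outer face lies 13 outside the hinge line. Lengths in mm.
- gutter_brush: Leave alone: fine paintbrush with a bare wooden handle, 195 long and 10 thick, loose in the tin's brush gutter (the narrow trough along the lid's hinge); origin under its middle, x towards the bristles. Sizes in mm.
- table_brush: Leave alone: paintbrush with a red handle, 195 long and 10 thick, lying on the bench beside the tin on the flap's side; origin under its middle, x towards the bristles. Sizes in mm.
- rinse_cup: Leave alone: terracotta rinse cup without handle, 72 across, 85 high; origin at the centre of its underside. Sizes in mm.
- jar_black: Leave alone: white screw-top colour jar with a black cap, 58 across, 66 high; origin at the centre of its underside. Sizes in mm.
- jar_blue: Leave alone: white screw-top colour jar with a blue cap, 58 across, 66 high; origin at the centre of its underside. Sizes in mm.
- mug: Leave alone: cream mug with black lozenges and a black handle at its +y, 72 across (90 with handle), 80 high; origin at the centre of its underside. Sizes in mm.
- sugar_bowl: Leave alone: brown and amber glazed bowl with its lid on, 88 across, 92 high; origin at the centre of its underside. Sizes in mm.

How it is judged:
By the outcome, as a careful person would: the job done as asked, in the order asked, and still so for the second after the job is handed in, with the robot touching nothing.
It also fails if it takes over 61 s, if anything falls off the work surface, if the arm or the gripper's body presses on something with over 40 N, if the wrist force passes 120 N, or if a joint passes its speed limit or range.

### The arm

A 6-joint arm with a two-finger parallel gripper is mounted at the origin on the work surface. World frame = base frame: x ahead of the robot, y to its left, z up, the work surface at z = 0. Lengths are in m, angles in rad, forces in N, time in s.
With the tool pointing down it reaches from about 0.35 to 0.875 m from the base axis. Payload 4.2 kg.
Tool frame: the origin (TCP) lies midway between the tips of the shut fingers; the grasp point (between the pads) lies 19 mm behind it; z points along the fingers, y is the line along which they close (so a half turn about z gives the same grasp; the last joint's range is limited). The gripper opens to 85 mm and grips with 20 to 120 N. Pads are 22 mm wide; open, the fingers measure 114 mm over their backs; the gripper's body (76 mm by 85 mm) begins 54 mm behind the grasp point. The pads swing forward as they close: fully open they stand 13 mm farther back than shut.
Start: joints at [-0.917, 0.385, 0.008, 0, -1.194, -0.259], TCP at [0.24, -0.577, 0.21] pointing down, gripper open.
Joint ranges: [-3.14, 3.14], [-1.21, 2.06], [-1.07, 1.41], [-3.16, 2.05], [-2.99, -0.16], [-3.1, 3.1]. Speed limits (rad/s): [2.79, 2.79, 3.14, 3.14, 3.14, 3.14].

### API

Orientations are given as [roll, pitch, yaw] about the fixed x, y, z axes, in that order (R = Rz(yaw) Ry(pitch) Rx(roll)).
In Python, from rig import sensors, optics, ticket gives the robot as it stands.
- The arm moves only by the tool jog_arm, never from a script. Its argument "moves" is a list that holds one entry, the list of rows, each a list of 7 numbers: the finger opening in mm, from 0 to 85.4, then the shift along the tool's x, y, z in units of 30 mm (1.0 is 30 mm), then the turn, a rotation vector about the tool's x, y, z in units of 5 degrees (1.0 is 5 degrees). In form: [[[grip, dx, dy, dz, ax, ay, az], ...]]. A call has exactly 5 rows; each row shifts and turns the commanded pose from where the row before left it, along the tool's axes as they then stand; what a row does not reach is not made up. A row lasts 1/10 s, in which the tool goes at most 50 mm and 8.59 degrees, less where a joint would pass 70% of its speed; a pose out of reach is approached as far as the arm can. A call is refused whole if a number of a shift passes 1 or a number of a turn 1, either way. A call with a gripper value outside its range is refused whole. The fingers move at their own pace and stop on an object; "newtons" is the grip in N (left out, the last holds). Time passes only in rows, so rows that do not move let the fingers close, or fill a call up. It gives the time, the measured TCP pose, the force, the opening and the grip force at its end, in the units of the state.
- sensors.state(): the state, without advancing time (a new reading comes with each control period).
- optics.capture(name): name is "side" or "top"; returns a dict with "frame" (480x640x3 uint8, red, green, blue), "fov_y" (degrees; the focal length in pixels is half the picture's height over the tangent of half this angle, whatever the lens; pixels are square), "cx", "cy" (the principal point, pixels), "world_from_camera" (4x4, takes a point from camera to world coordinates). Camera axes: x right, y down, z forward; pixel columns grow to the right and rows downward; lengths in m; the calibration is good to about 2 mm. A picture is of the moment at which its call begins. There is no depth.
- ticket.job_done(): hands the job in; it is judged then, once.
The state is a dict: "time_s": time; "joints": joint angles; "joint_velocities": joint speeds; "tau": joint torques, N m; "tool_pos": TCP position; "tool_rot": TCP orientation; "wrist_force": force on the tool from outside, world axes, zero at the start; "moment": the same for the moment, N m; "width": finger opening in m; "grip_force": force on a finger pad.
Only numpy, scipy, OpenCV 4.12 (cv2) and the standard library are available. Lean on these libraries where they do the work, as an engineer would, in place of code of your own. Each camera call takes 0.05 s, during which the arm holds its last target. There are 200 camera calls.

## Working session

There is one attempt and no reset: what is moved stays moved. The work goes in short steps, Python scripts to look and compute and a tool call to move; the robot and the scene stay as the last step left them, time stands still between calls to the robot, and variables do not carry over. Pictures are saved under pics/ and viewed, at most 10 in all, crops included, and the job is handed in when it is done.

Besides the shell and the picture viewer there is one more tool, called by a JSON object that holds its "api" and its "payload", one argument or row to a line. jog_arm: Moves the arm, as the interface text tells. Its arguments: {"type":"object","properties":{"moves":{"type":"array"},"newtons":{"type":"number"}},"required":["moves"]}

```bash
mkdir -p pics
cat > h.py <<'E'
import numpy as np, cv2
from rig import sensors, optics, ticket
def cap(n,save=None):
    c=optics.capture(n)
    if save: cv2.imwrite('pics/'+save,c["frame"][:,:,::-1])
    np.savez('cal_'+n,fov=c["fov_y"],cx=c["cx"],cy=c["cy"],T=c["world_from_camera"])
    return c
def cal(n): return np.load('cal_'+n+'.npz')
def ray(n,u,v):
    c=cal(n);f=240/np.tan(np.radians(c['fov'])/2);T=c['T']
    d=T[:3,:3]@np.array([(u-c['cx'])/f,(v-c['cy'])/f,1]);return T[:3,3],d/np.linalg.norm(d)
def atz(n,u,v,z):
    o,d=ray(n,u,v);return o+d*(z-o[2])/d[2]
def proj(n,p):
    c=cal(n);f=240/np.tan(np.radians(c['fov'])/2);T=c['T']
    q=T[:3,:3].T@(np.array(p)-T[:3,3]);return np.array([f*q[0]/q[2]+c['cx'],f*q[1]/q[2]+c['cy']])
def tri(a,b):
    (o1,d1),(o2,d2)=ray('side',*a),ray('top',*b)
    s=np.linalg.lstsq(np.c_[d1,-d2],o2-o1,rcond=None)[0];p,q=o1+s[0]*d1,o2+s[1]*d2
    return (p+q)/2,np.linalg.norm(p-q)
E
python3 - <<'E'
from h import *
for n in('side','top'):
    c=cap(n,n+'0.png');print(n,c['fov_y'],c['cx'],c['cy'],np.round(c['world_from_camera'],3))
s=sensors.state();print(s['time_s'],s['tool_pos'],s['tool_rot'],s['width'])
E
```

```text
side 42.93216905953375 316.4036524701491 242.2790319842945 [[ 0.881  0.385 -0.275  1.024]
 [ 0.473 -0.697  0.539 -0.723]
 [ 0.016 -0.605 -0.796  1.291]
 [ 0.     0.     0.     1.   ]]
top 51.70124853970185 318.8607886076982 242.94549411636322 [[-0.02  -0.983  0.184  0.411]
 [-1.     0.022  0.008  0.042]
 [-0.012 -0.184 -0.983  1.19 ]
 [ 0.     0.     0.     1.   ]]
0.1 [ 0.24018116 -0.57640478  0.20884166] [ 3.13964501e+00 -1.14831974e-04 -2.74696565e+00] 0.08547139181177106
```

View pics/side0.png

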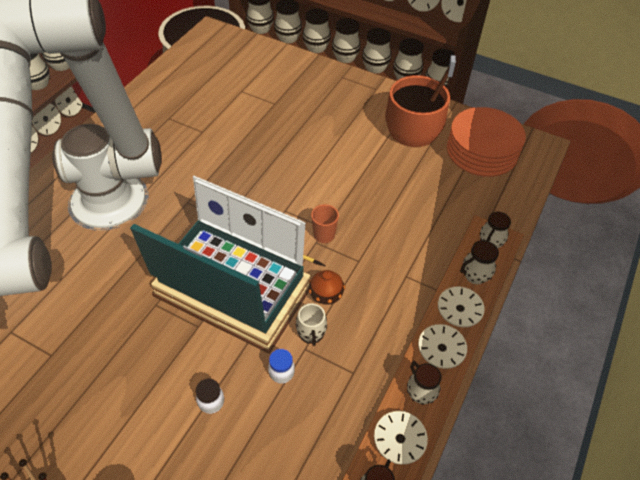

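View pics/top0.png

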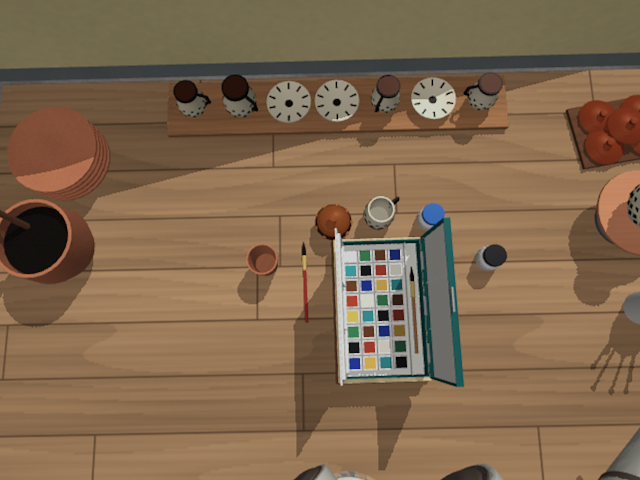

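The tin is at top px ~(385,310), its long axis along world x. The flap is at left (+y) near col 338, and the lid at right leans back, cols 430–460. I'll enlarge both views.

Run:
```python
import cv2
a=cv2.imread('pics/top0.png')[205:395,290:510];cv2.imwrite('pics/topc.png',cv2.resize(a,None,fx=3,fy=3,interpolation=2))
a=cv2.imread('pics/side0.png')[170:350,120:350];cv2.imwrite('pics/sidec.png',cv2.resize(a,None,fx=3,fy=3,interpolation=2))
```

```text
(no output)
```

View pics/topc.png

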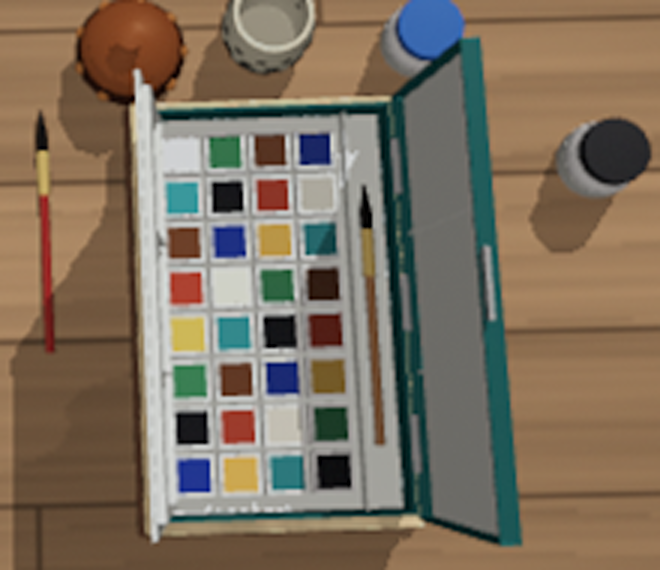

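View pics/sidec.png

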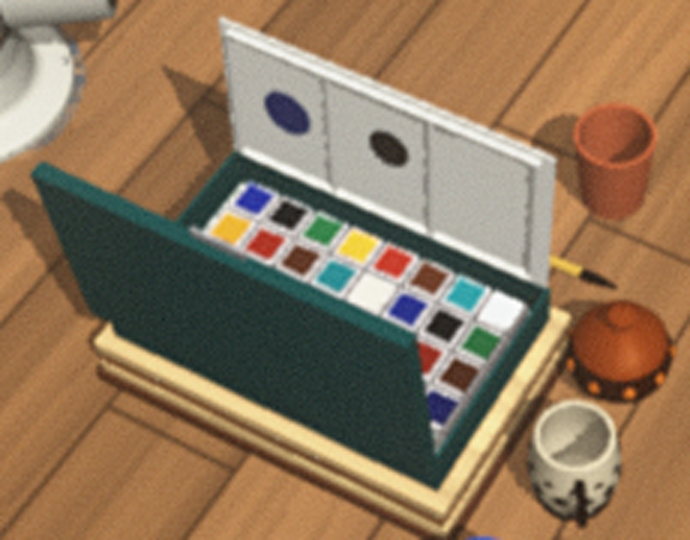

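```bash
cat > fit.py <<'E'
from h import *
from scipy.optimize import least_squares
def model(p):
    x,y,z,yaw,fa,la=p
    R=np.array([[np.cos(yaw),-np.sin(yaw)],[np.sin(yaw),np.cos(yaw)]])
    def W(q): return np.r_[R@q[:2]+[x,y],q[2]+z]
    def F(lx,r,o): # flap: r from hinge, o outward
        return W(np.array([lx,.088-r*np.cos(fa)+o*np.sin(fa),.0465+r*np.sin(fa)+o*np.cos(fa)]))
    def L(lx,r,o):
        return W(np.array([lx,-.090+r*np.cos(la)-o*np.sin(la),.050+r*np.sin(la)+o*np.cos(la)]))
    return W,F,L
if __name__=='__main__':
    t=lambda u,v:('top',290+u/3,205+v/3); s=lambda u,v:('side',120+u/3,170+v/3)
    obs=[('F',.148,.148,.0015,t(137,70)),('F',-.148,.148,.0015,t(152,541)),
     ('F',-.148,.148,.0015,s(222,19)),('F',.148,.148,.0015,s(554,158)),('F',.148,.148,-.0015,s(541,168)),('F',-.148,.148,-.0015,s(229,36)),
     ('L',.153,.184,.013,t(479,38)),('L',-.153,.184,.013,t(520,543)),('L',.153,.184,0,t(462,42)),('L',-.153,.184,0,t(498,540)),
     ('L',-.153,.184,.013,s(36,176)),('L',.153,.184,.013,s(410,346)),('L',.153,.184,0,s(414,333)),('L',-.153,.184,0,s(42,163)),
     ('W',.15,-.09,.045,t(392,98)),('W',-.15,-.09,.045,t(420,516)),('W',.15,.09,.045,s(549,290)),('W',.15,-.09,0,s(437,485))]
    def res(p):
        M=dict(zip('WFL',model(p)));out=[]
        for k,a,b,c,(n,u,v) in obs:
            q=M[k](np.array([a,b,c])) if k=='W' else M[k](a,b,c)
            out+=list(proj(n,q)-[u,v])
        return out
    r=least_squares(res,[.35,-.06,.04,0,1.5,1.8],loss='soft_l1')
    print(np.round(r.x,4));print(np.round(np.array(res(r.x)).reshape(-1,2),1))
    np.save('p.npy',r.x);W,F,L=model(r.x)
    for nm,q in(('F-',F(-.148,.148,.0015)),('F0',F(0,.148,.0015)),('F+',F(.148,.148,.0015)),('L0',L(0,.184,.013)),('Fh',F(0,0,0)),('Lh',L(0,0,0))):print(nm,np.round(q,3))
    def at(n,u,v,z):print(np.round(atz(n,u,v,z),3))
    at(*t(130,50),.07);at(*t(270,20),.08);at(*t(430,20),.066);at(*t(615,150),.066);at('top',262,255,.085)
E
python3 fit.py
```

```text
[ 0.4699 -0.0875  0.0534  0.0097  1.6619  1.6089]
[[-0.4 -0.6]
 [ 0.4 -0.3]
 [-0.9  0.4]
 [ 0.2  1.1]
 [ 3.9 -1.3]
 [-4.  -4.5]
 [-0.1 -0.7]
 [-0.1  0.6]
 [-1.4 -1.9]
 [-0.1  1.9]
 [-2.1 -0.4]
 [-1.2  1.2]
 [ 0.9  0.5]
 [-0.3 -0.4]
 [-0.7  0.7]
 [-0.6 -0.5]
 [ 0.   0.5]
 [-0.2  3.9]]
F- [0.321 0.014 0.247]
F0 [0.469 0.015 0.247]
F+ [0.617 0.017 0.247]
L0 [ 0.471 -0.197  0.287]
Fh [0.469 0.001 0.1  ]
Lh [ 0.471 -0.177  0.103]
[0.67  0.016 0.07 ]
[ 0.689 -0.092  0.08 ]
[ 0.69  -0.217  0.066]
[ 0.584 -0.352  0.066]
[0.593 0.18  0.085]
```

The fit is consistent: underside at 53 mm, flap at 1.66 rad, lid at 1.61 rad. Next I raise the arm, close the fingers and align the tool with the world axes.

{"api": "jog_arm", "payload": {
  "moves": [
    [[0,0,0,-1,0,0,0.9],[0,0,0,-1,0,0,0.9],[0,0,0,-1,0,0,0.9],[0,0,0,-1,0,0,0.9],[0,0,0,-1,0,0,0.92]]
  ],
  "newtons": 30
}}

```text
time_s: 0.6
tool_pos: [0.2403, -0.5765, 0.3605]
tool_rot: [3.141, -0.0, 3.139]
wrist_force: [0.6, -0.6, -0.4]
width: 0.012
grip_force: 0.0
```

{"api": "jog_arm", "payload": {
  "moves": [
    [[0,-0.5,1,0,0,0,0],[0,-0.5,1,0,0,0,0],[0,-0.5,1,0,0,0,0],[0,-0.5,1,0,0,0,0],[0,-0.5,1,0,0,0,0]]
  ]
}}

```text
time_s: 1.1
tool_pos: [0.3156, -0.4254, 0.3592]
tool_rot: [3.141, -0.001, -3.141]
wrist_force: [0.7, -0.0, 0.2]
width: 0.0001
grip_force: 0.0
```

{"api": "jog_arm", "payload": {
  "moves": [
    [[0,-0.5,1,0,0,0,0],[0,-0.5,1,0,0,0,0],[0,-0.5,1,0,0,0,0],[0,-0.5,1,0,0,0,0],[0,-0.5,1,0,0,0,0]]
  ]
}}

```text
time_s: 1.6
tool_pos: [0.3905, -0.2754, 0.3594]
tool_rot: [3.141, -0.001, -3.141]
wrist_force: [0.6, 1.0, 0.2]
width: -0.0002
grip_force: 0.0
```

{"api": "jog_arm", "payload": {
  "moves": [
    [[0,-0.5,1,0,0,0,0],[0,-0.5,1,0,0,0,0],[0,-0.5,1,0,0,0,0],[0,-0.5,1,0,0,0,0],[0,-0.5,1,0,0,0,0]]
  ]
}}

```text
time_s: 2.1
tool_pos: [0.4654, -0.1254, 0.3595]
tool_rot: [3.141, -0.001, -3.141]
wrist_force: [0.8, 0.3, -0.6]
width: -0.0001
grip_force: 0.0
```

{"api": "jog_arm", "payload": {
  "moves": [
    [[0,0,1,0,0,0,0],[0,0,1,0,0,0,0],[0,0,1,0,0,0,0],[0,0,1,0,0,0,0],[0,0,1,0,0,0,0]]
  ]
}}

```text
time_s: 2.6
tool_pos: [0.4647, 0.0244, 0.3594]
tool_rot: [-3.142, -0.001, -3.141]
wrist_force: [0.1, 0.4, 0.8]
width: -0.0005
grip_force: 0.0
```

{"api": "jog_arm", "payload": {
  "moves": [
    [[0,0,1,0,0,0,0],[0,0,1,0,0,0,0],[0,0,0,1,0,0,0],[0,0,0,1,0,0,0],[0,0,0,1,0,0,0]]
  ]
}}

```text
time_s: 3.1
tool_pos: [0.4647, 0.0835, 0.2684]
tool_rot: [3.141, -0.0, -3.14]
wrist_force: [0.5, 0.9, 0.1]
width: 0.0001
grip_force: 0.0
```

{"api": "jog_arm", "payload": {
  "moves": [
    [[0,0,0,1,0,0,0],[0,0,0,0.8,0,0,0],[0,0,-0.4,0,0,0,0],[0,0,-0.3,0,0,0,0],[0,0,0,0,0,0,0]]
  ]
}}

```text
time_s: 3.6
tool_pos: [0.466, 0.0613, 0.2174]
tool_rot: [3.141, 0.003, 3.141]
wrist_force: [0.0, 0.4, -0.0]
width: -0.0
grip_force: 0.0
```

Run:
```python
from h import *
c=cap('side')["frame"][120:340,100:390,::-1];cv2.imwrite('pics/s1.png',cv2.resize(c,None,fx=2.5,fy=2.5))
```

```text
(no output)
```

View pics/s1.png

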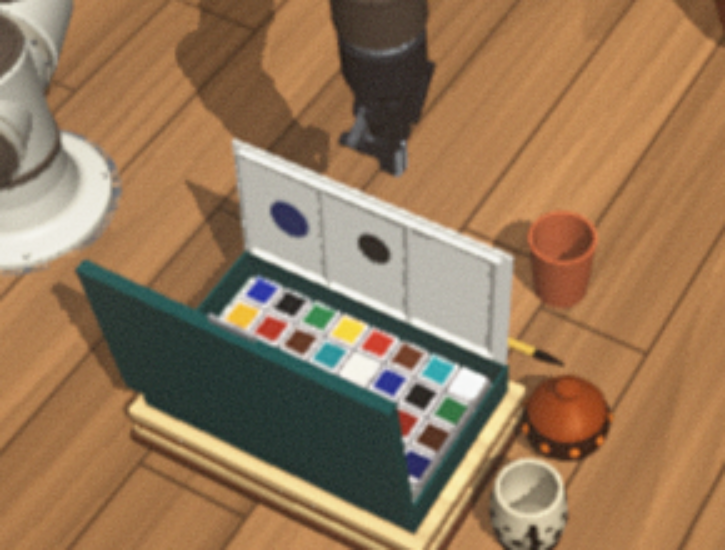

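The fingertips are at about crop (398,172), just behind and above the flap's upper edge, clear of it. I'll work out the arc.

Run:
```python
from h import *
print(proj('side',[.466,.0613,.2174]),(100+398/2.5,120+172/2.5))
h=.0145
for a in np.arange(1.66,-.01,-.13):
    r=.115-.02*(1-a/1.66)
    print(round(a,2),np.round([.001-r*np.cos(a)+.0015*np.sin(a)+h,.100+r*np.sin(a)+.0015*np.cos(a)],3))
```

```text
[257.71166542 194.66211006] (259.2, 188.8)
1.66 [0.027 0.214]
1.53 [0.012 0.213]
1.4 [-0.002  0.21 ]
1.27 [-0.016  0.206]
1.14 [-0.029  0.199]
1.01 [-0.04   0.192]
0.88 [-0.051  0.182]
0.75 [-0.06   0.172]
0.62 [-0.067  0.161]
0.49 [-0.073  0.149]
0.36 [-0.077  0.136]
0.23 [-0.079  0.124]
0.1 [-0.08   0.111]
```

{"api": "jog_arm", "payload": {
  "moves": [
    [[0,0,-0.33,0,0,0,0],[0,0,-0.33,0,0,0,0],[0,0,-0.33,0.05,0,0,0],[0,0,-0.33,0.05,0,0,0],[0,0,-0.33,0.05,0,0,0]]
  ]
}}

```text
time_s: 4.15
tool_pos: [0.4654, 0.012, 0.2114]
tool_rot: [3.141, 0.001, -3.141]
wrist_force: [0.6, 1.6, 0.3]
width: -0.0001
grip_force: 0.6
```

{"api": "jog_arm", "payload": {
  "moves": [
    [[0,0,-0.25,0.05,0,0,0],[0,0,-0.25,0.05,0,0,0],[0,0,-0.25,0.07,0,0,0],[0,0,-0.25,0.1,0,0,0],[0,0,-0.22,0.12,0,0,0]]
  ]
}}

```text
time_s: 4.65
tool_pos: [0.4652, -0.0246, 0.1994]
tool_rot: [-3.142, 0.0, -3.141]
wrist_force: [0.5, 1.2, 0.6]
width: 0.0001
grip_force: 0.5
```

{"api": "jog_arm", "payload": {
  "moves": [
    [[0,0,-0.2,0.12,0,0,0],[0,0,-0.2,0.13,0,0,0],[0,0,-0.18,0.15,0,0,0],[0,0,-0.18,0.17,0,0,0],[0,0,-0.15,0.17,0,0,0]]
  ]
}}

```text
time_s: 5.15
tool_pos: [0.4652, -0.0517, 0.1769]
tool_rot: [-3.142, -0.0, -3.141]
wrist_force: [-1.4, 0.3, -0.3]
width: -0.0001
grip_force: 0.5
```

{"api": "jog_arm", "payload": {
  "moves": [
    [[0,0,-0.14,0.18,0,0,0],[0,0,-0.13,0.19,0,0,0],[0,0,-0.1,0.19,0,0,0],[0,0,-0.1,0.2,0,0,0],[0,0,-0.08,0.2,0,0,0]]
  ]
}}

```text
time_s: 5.65
tool_pos: [0.4652, -0.068, 0.1481]
tool_rot: [-3.141, -0.0, -3.141]
wrist_force: [0.0, 0.0, 2.0]
width: 0.0
grip_force: 0.5
```

{"api": "jog_arm", "payload": {
  "moves": [
    [[0,0,-0.06,0.2,0,0,0],[0,0,-0.05,0.2,0,0,0],[0,0,-0.04,0.2,0,0,0],[0,0,-0.02,0.2,0,0,0],[0,0,0,0.2,0,0,0]]
  ]
}}

```text
time_s: 6.15
tool_pos: [0.4652, -0.0729, 0.1181]
tool_rot: [-3.142, -0.0, -3.141]
wrist_force: [-0.4, 0.5, 0.6]
width: 0.0
grip_force: 0.5
```

{"api": "jog_arm", "payload": {
  "moves": [
    [[0,0,0,0.13,0,0,0],[0,0,0,0.12,0,0,0],[0,0,0,0.1,0,0,0],[0,0,0,0.08,0,0,0],[0,0,0,0.07,0,0,0]]
  ]
}}

```text
time_s: 6.65
tool_pos: [0.4653, -0.0728, 0.1035]
tool_rot: [3.142, 0.0, -3.141]
wrist_force: [-0.2, 0.1, 0.9]
width: -0.0002
grip_force: 0.5
```

{"api": "jog_arm", "payload": {
  "moves": [
    [[0,0,0,0.04,0,0,0],[0,0,0,0.04,0,0,0],[0,0,0,0.03,0,0,0],[0,0,0,0.03,0,0,0],[0,0,0,0,0,0,0]]
  ]
}}

```text
time_s: 7.15
tool_pos: [0.4652, -0.0728, 0.0993]
tool_rot: [3.141, -0.0, -3.141]
wrist_force: [0.2, -0.1, 0.3]
width: 0.0003
grip_force: 0.1
```

{"api": "jog_arm", "payload": {
  "moves": [
    [[0,0,0,0.04,0,0,0],[0,0,0,0.03,0,0,0],[0,0,0,0.03,0,0,0],[0,0,0,0,0,0,0],[0,0,0,0,0,0,0]]
  ]
}}

```text
time_s: 7.65
tool_pos: [0.4651, -0.0727, 0.0963]
tool_rot: [3.141, -0.0, -3.141]
wrist_force: [0.1, -0.1, 0.1]
width: -0.0001
grip_force: 0.1
```

Run:
```python
from h import *
s=cap('side')["frame"][160:330,120:340,::-1];t=cap('top')["frame"][200:400,300:500,::-1]
cv2.imwrite('pics/s2.png',np.hstack([cv2.resize(s,(518,400)),cv2.resize(t,(280,400)[::1] if 0 else (280,280)) if 0 else cv2.resize(t,(280,400))]))
print(sensors.state()['wrist_force'])
```

```text
[-0.92525081  0.30329286 -0.32308736]
```

View pics/s2.png

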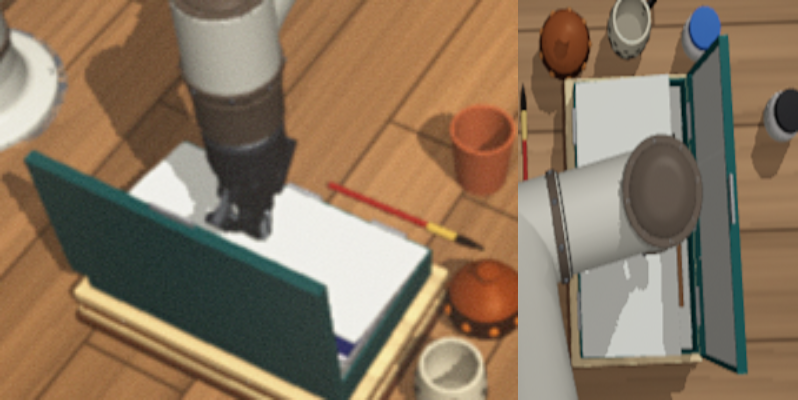

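The flap is nearly flat, with no firm stop felt yet. I'll keep lowering in small steps until the force rises.

{"api": "jog_arm", "payload": {
  "moves": [
    [[0,0,0,0.04,0,0,0],[0,0,0,0.03,0,0,0],[0,0,0,0.03,0,0,0],[0,0,0,0,0,0,0],[0,0,0,0,0,0,0]]
  ]
}}

```text
time_s: 8.25
tool_pos: [0.4652, -0.0728, 0.0933]
tool_rot: [3.141, -0.0, -3.141]
wrist_force: [0.4, -0.1, 0.9]
width: -0.0002
grip_force: 0.1
```

{"api": "jog_arm", "payload": {
  "moves": [
    [[0,0,0,0.03,0,0,0],[0,0,0,0.03,0,0,0],[0,0,0,0.03,0,0,0],[0,0,0,0,0,0,0],[0,0,0,0,0,0,0]]
  ]
}}

```text
time_s: 8.75
tool_pos: [0.4652, -0.0727, 0.0906]
tool_rot: [3.141, -0.0, -3.141]
wrist_force: [0.2, 0.0, -0.3]
width: 0.0
grip_force: 0.1
```

{"api": "jog_arm", "payload": {
  "moves": [
    [[0,0,0,0.03,0,0,0],[0,0,0,0.03,0,0,0],[0,0,0,0.03,0,0,0],[0,0,0,0,0,0,0],[0,0,0,0,0,0,0]]
  ]
}}

```text
time_s: 9.25
tool_pos: [0.4652, -0.0727, 0.0879]
tool_rot: [3.141, -0.0, -3.141]
wrist_force: [0.4, 0.3, -0.2]
width: -0.0002
grip_force: 0.0
```

Run:
```python
from h import *
s=cap('side')["frame"][185:305,170:320,::-1]
cv2.imwrite('pics/s3.png',cv2.resize(s,None,fx=5,fy=5,interpolation=2))
from fit import model
p=np.load('p.npy');p[4]=0
for dz in(0,-.01):
    q=p.copy();q[2]+=dz;W,F,L=model(q)
    for a in((.148,0),(.148,.148)):print(dz,(proj('side',F(*a,.0015))-[170,185])*5)
print((proj('side',sensors.state()['tool_pos'])-[170,185])*5)
```

```text
0 [659.4493589  408.50346853]
0 [502.04373882 646.72533469]
-0.01 [659.52016933 420.49865198]
-0.01 [503.02835668 658.04151743]
[306.74669163 411.2029438 ]
```

View pics/s3.png

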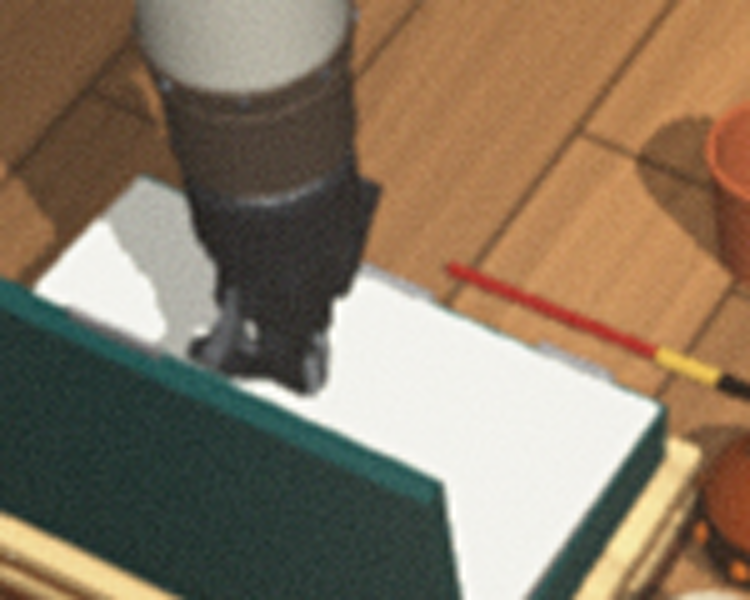

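The flap looks flat and its hinge-side corner fits the model at (660,406). The fingertip at (312,393) shows about 14 mm above the reported TCP, so I'll keep lowering by feel.

{"api": "jog_arm", "payload": {
  "moves": [
    [[0,0,0,0.03,0,0,0],[0,0,0,0.03,0,0,0],[0,0,0,0.03,0,0,0],[0,0,0,0.03,0,0,0],[0,0,0,0,0,0,0]]
  ]
}}

```text
time_s: 9.8
tool_pos: [0.4652, -0.0728, 0.0842]
tool_rot: [3.142, -0.0, -3.141]
wrist_force: [0.4, -0.6, -0.3]
width: 0.0001
grip_force: 0.1
```

Run:
```python
from h import *
s=sensors.state();print(s['wrist_force'],s['moment'],s['tau'],s['joints'],s['tool_pos'])
c=cap('top','t3.png')
from fit import model
p=np.load('p.npy')
for a in(0,.05,.1,.15):
    p[4]=a;W,F,L=model(p);print(a,[np.round(proj('top',F(x,.148,.0015)),1) for x in(-.148,.148)],[np.round(proj('top',F(x,0,.0015)),1) for x in(-.148,.148)])
cv2.imwrite('pics/t3c.png',cv2.resize(c['frame'][225:395,330:460,::-1],None,fx=3.5,fy=3.5,interpolation=2))
```

```text
[ 0.3842955  -0.57550487 -0.34800033] [-0.05747913 -0.02002503  0.00732161] [ 4.02695616e-02 -2.83040786e+01  1.40669015e+01  3.10261779e+00
  3.76358716e-03 -3.00475506e-05] [ 1.90959014e-01  2.66246950e-01 -5.32227112e-01 -1.36446806e-04
 -7.72400121e-01 -1.76141370e+00] [ 0.46519723 -0.07279819  0.08424861]
0 [array([415.5, 376.1]), array([406.8, 239.4])] [array([345.9, 378.1]), array([340.6, 241.5])]
0.05 [array([416. , 376.3]), array([407.2, 238.7])] [array([345.8, 378.1]), array([340.6, 241.5])]
0.1 [array([416.4, 376.6]), array([407.5, 238.1])] [array([345.8, 378.1]), array([340.5, 241.5])]
0.15 [array([416.5, 376.9]), array([407.6, 237.5])] [array([345.8, 378.1]), array([340.5, 241.5])]
```

View pics/t3c.png

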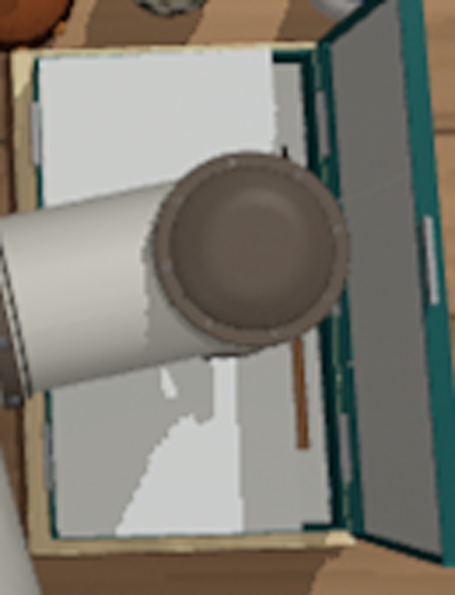

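{"api": "jog_arm", "payload": {
  "moves": [
    [[0,0,0,0.03,0,0,0],[0,0,0,0.03,0,0,0],[0,0,0,0.03,0,0,0],[0,0,0,0.03,0,0,0],[0,0,0,0,0,0,0]]
  ]
}}

```text
time_s: 10.35
tool_pos: [0.4652, -0.0728, 0.0806]
tool_rot: [3.141, -0.0, -3.141]
wrist_force: [1.4, -1.1, -0.7]
width: 0.0002
grip_force: 0.0
```

Run:
```python
from h import *
c=cap('side','s4.png');s=sensors.state();print(s['wrist_force'],s['width'])
a=c['frame'][225:295,195:265,::-1];cv2.imwrite('pics/s4c.png',cv2.resize(a,None,fx=8,fy=8,interpolation=2))
print((proj('side',s['tool_pos'])-[195,225])*8)
```

```text
[-0.33783568 -0.15645476 -0.44725133] 0.00014513995523928372
[293.11971356 351.70473874]
```

View pics/s4c.png

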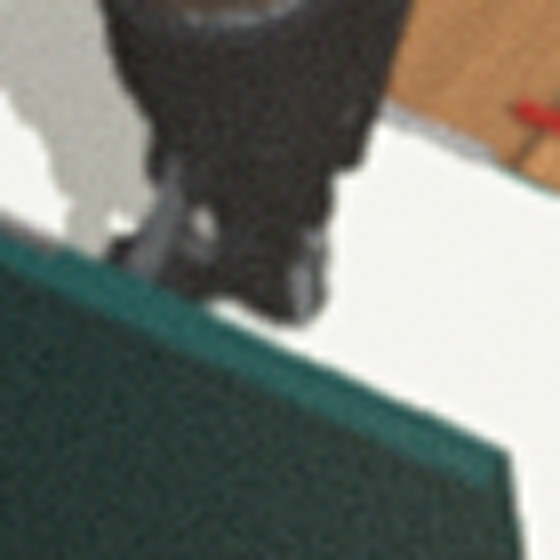

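{"api": "jog_arm", "payload": {
  "moves": [
    [[0,0,0,0.03,0,0,0],[0,0,0,0.03,0,0,0],[0,0,0,0.03,0,0,0],[0,0,0,0,0,0,0],[0,0,0,0,0,0,0]]
  ]
}}

```text
time_s: 10.9
tool_pos: [0.4653, -0.0728, 0.0794]
tool_rot: [-3.141, 0.0, -3.141]
wrist_force: [-3.8, 1.0, 10.0]
width: 0.0
grip_force: 5.2
```

{"api": "jog_arm", "payload": {
  "moves": [
    [[0,0,0,0.03,0,0,0],[0,0,0,0.03,0,0,0],[0,0,0,0.03,0,0,0],[0,0,0,0,0,0,0],[0,0,0,0,0,0,0]]
  ]
}}

```text
time_s: 11.4
tool_pos: [0.4654, -0.0728, 0.0792]
tool_rot: [-3.141, 0.001, -3.14]
wrist_force: [-10.6, 4.0, 27.2]
width: -0.0001
grip_force: 14.0
```

Firm contact came at TCP z≈0.0795, so the flap is flat. The robot's z readings sit about 22 mm below the camera's, which I'll carry into the lid plan. Now up, over, and behind the lid.

{"api": "jog_arm", "payload": {
  "moves": [
    [[0,0,0,-0.15,0,0,0],[0,0,0,-0.5,0,0,0],[0,0,0,-1,0,0,0],[0,0,0,-1,0,0,0],[0,0,0,-1,0,0,0]]
  ]
}}

```text
time_s: 11.9
tool_pos: [0.4649, -0.0728, 0.1858]
tool_rot: [3.141, -0.0, -3.141]
wrist_force: [1.4, 0.6, -0.9]
width: -0.0004
grip_force: 0.0
```

{"api": "jog_arm", "payload": {
  "moves": [
    [[0,0,0,-1,0,0,0],[0,0,0,-1,0,0,0],[0,0,0,-1,0,0,0],[0,0,0,-1,0,0,0],[0,0,0,-1,0,0,0]]
  ]
}}

```text
time_s: 12.4
tool_pos: [0.4649, -0.0727, 0.3359]
tool_rot: [3.141, -0.0, -3.141]
wrist_force: [0.6, -0.6, 0.1]
width: -0.0002
grip_force: 0.0
```

{"api": "jog_arm", "payload": {
  "moves": [
    [[0,0,0,-0.7,0,0,0],[0,0,-1,0,0,0,0],[0,0,-1,0,0,0,0],[0,0,-1,0,0,0,0],[0,0,-1,0,0,0,0]]
  ]
}}

```text
time_s: 12.9
tool_pos: [0.4651, -0.1937, 0.3556]
tool_rot: [3.141, -0.0, -3.141]
wrist_force: [1.2, 0.1, 0.7]
width: 0.0
grip_force: 0.0
```

Run:
```python
from h import *
cap('top','t5.png');c=cap('side','s5.png');s=sensors.state();print(s['tool_pos'],proj('side',s['tool_pos']))
a=c['frame'][130:330,120:340,::-1];cv2.imwrite('pics/s5c.png',cv2.resize(a,None,fx=3,fy=3,interpolation=2))
print((proj('side',s['tool_pos'])-[120,130])*3)
h=.0145
for a in np.arange(1.61,-.01,-.115):
    r=.155
    print(round(a,2),np.round([-.177+r*np.cos(a)-.013*np.sin(a)-h,.0815+r*np.sin(a)+.013*np.cos(a)],3))
```

```text
[ 0.46503948 -0.19504646  0.3550574 ] [183.58172387 233.72731528]
[190.74517162 311.18194583]
1.61 [-0.211  0.236]
1.5 [-0.193  0.237]
1.38 [-0.175  0.236]
1.27 [-0.157  0.233]
1.15 [-0.14   0.228]
1.04 [-0.124  0.221]
0.92 [-0.108  0.213]
0.81 [-0.093  0.202]
0.69 [-0.08  0.19]
0.58 [-0.068  0.177]
0.46 [-0.058  0.162]
0.35 [-0.05   0.146]
0.23 [-0.044  0.129]
0.12 [-0.039  0.112]
0.0 [-0.036  0.095]
```

View pics/s5c.png

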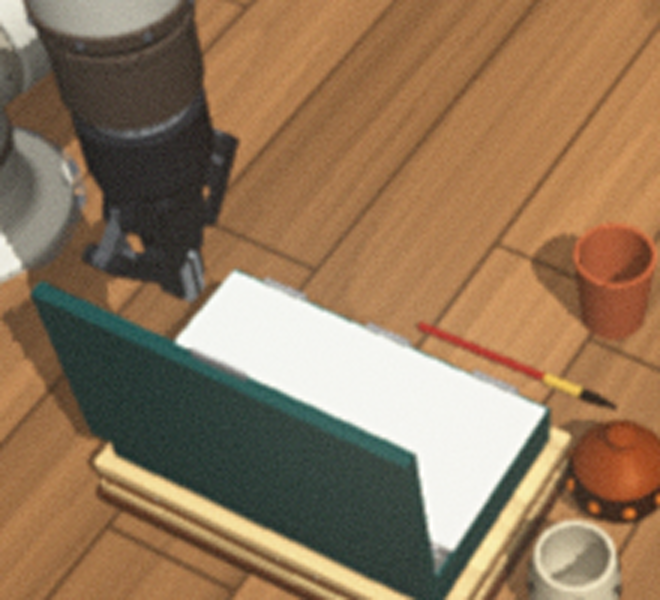

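The flap lies fully flat, the brush and cup are undisturbed, and the shut fingertips show at (190,296), above the flap. Now behind the lid and down.

{"api": "jog_arm", "payload": {
  "moves": [
    [[0,0,-1,0,0,0,0],[0,0,-1,0,0,0,0],[0,0,-1,0,0,0,0],[0,0,0,1,0,0,0],[0,0,0,1,0,0,0]]
  ]
}}

```text
time_s: 13.5
tool_pos: [0.4657, -0.2832, 0.2952]
tool_rot: [3.141, 0.002, 3.141]
wrist_force: [-0.6, -1.0, -0.1]
width: 0.0002
grip_force: 0.0
```

{"api": "jog_arm", "payload": {
  "moves": [
    [[0,0,0,1,0,0,0],[0,0,0,1,0,0,0],[0,0,0.6,0,0,0,0],[0,0,0.6,0,0,0,0],[0,0,0.2,0,0,0,0]]
  ]
}}

```text
time_s: 14.0
tool_pos: [0.4652, -0.2393, 0.2355]
tool_rot: [3.141, -0.001, -3.14]
wrist_force: [0.4, 0.5, -0.5]
width: 0.0002
grip_force: 0.0
```

{"api": "jog_arm", "payload": {
  "moves": [
    [[0,0,0.2,0,0,0,0],[0,0,0.2,0,0,0,0],[0,0,0.2,0,0,0,0],[0,0,0.2,0,0,0,0],[0,0,0.2,0,0,0,0]]
  ]
}}

```text
time_s: 14.5
tool_pos: [0.4653, -0.2107, 0.236]
tool_rot: [-3.141, 0.0, -3.141]
wrist_force: [-0.4, -2.4, 2.4]
width: -0.0002
grip_force: 1.3
```

Contact at y≈−0.211, as predicted. Following the arc.

{"api": "jog_arm", "payload": {
  "moves": [
    [[0,0,0.3,0,0,0,0],[0,0,0.3,0,0,0,0],[0,0,0.3,0,0,0,0],[0,0,0.3,0.03,0,0,0],[0,0,0.3,0.04,0,0,0]]
  ]
}}

```text
time_s: 15.0
tool_pos: [0.4654, -0.165, 0.234]
tool_rot: [-3.142, 0.001, -3.141]
wrist_force: [0.1, -1.9, 1.9]
width: 0.0001
grip_force: 1.2
```

{"api": "jog_arm", "payload": {
  "moves": [
    [[0,0,0.3,0.05,0,0,0],[0,0,0.28,0.08,0,0,0],[0,0,0.28,0.1,0,0,0],[0,0,0.27,0.12,0,0,0],[0,0,0.27,0.13,0,0,0]]
  ]
}}

```text
time_s: 15.5
tool_pos: [0.4653, -0.123, 0.219]
tool_rot: [3.141, 0.0, -3.141]
wrist_force: [0.2, -1.0, 2.0]
width: 0.0002
grip_force: 1.0
```

{"api": "jog_arm", "payload": {
  "moves": [
    [[0,0,0.26,0.15,0,0,0],[0,0,0.25,0.17,0,0,0],[0,0,0.24,0.18,0,0,0],[0,0,0.22,0.2,0,0,0],[0,0,0.2,0.2,0,0,0]]
  ]
}}

```text
time_s: 16.0
tool_pos: [0.4652, -0.0881, 0.1918]
tool_rot: [3.141, -0.0, -3.141]
wrist_force: [0.2, -0.1, 2.6]
width: -0.0001
grip_force: 0.9
```

{"api": "jog_arm", "payload": {
  "moves": [
    [[0,0,0.2,0.2,0,0,0],[0,0,0.18,0.22,0,0,0],[0,0,0.16,0.22,0,0,0],[0,0,0.15,0.22,0,0,0],[0,0,0.13,0.22,0,0,0]]
  ]
}}

```text
time_s: 16.5
tool_pos: [0.4651, -0.0637, 0.1594]
tool_rot: [3.141, -0.0, -3.141]
wrist_force: [-0.8, 0.3, 1.5]
width: 0.0001
grip_force: 0.7
```

{"api": "jog_arm", "payload": {
  "moves": [
    [[0,0,0.1,0.22,0,0,0],[0,0,0.08,0.22,0,0,0],[0,0,0.07,0.22,0,0,0],[0,0,0.06,0.22,0,0,0],[0,0,0.05,0.2,0,0,0]]
  ]
}}

```text
time_s: 17.0
tool_pos: [0.4651, -0.0532, 0.127]
tool_rot: [3.142, -0.0, -3.141]
wrist_force: [0.1, 0.5, 1.1]
width: -0.0001
grip_force: 0.6
```

{"api": "jog_arm", "payload": {
  "moves": [
    [[0,0,0,0.17,0,0,0],[0,0,0,0.15,0,0,0],[0,0,0,0.12,0,0,0],[0,0,0,0.1,0,0,0],[0,0,0,0.08,0,0,0]]
  ]
}}

```text
time_s: 17.5
tool_pos: [0.4652, -0.0533, 0.1088]
tool_rot: [3.142, -0.0, -3.141]
wrist_force: [-0.4, 1.2, 0.4]
width: 0.0
grip_force: 0.5
```

{"api": "jog_arm", "payload": {
  "moves": [
    [[0,0,0,0.1,0,0,0],[0,0,0,0.08,0,0,0],[0,0,0,0.06,0,0,0],[0,0,0,0.05,0,0,0],[0,0,0,0.04,0,0,0]]
  ]
}}

```text
time_s: 18.0
tool_pos: [0.4652, -0.0533, 0.099]
tool_rot: [3.142, -0.0, -3.141]
wrist_force: [-0.1, -0.5, 1.6]
width: 0.0
grip_force: 0.5
```

{"api": "jog_arm", "payload": {
  "moves": [
    [[0,0,0,0.04,0,0,0],[0,0,0,0.03,0,0,0],[0,0,0,0.03,0,0,0],[0,0,0,0,0,0,0],[0,0,0,0,0,0,0]]
  ]
}}

```text
time_s: 18.5
tool_pos: [0.465, -0.0534, 0.096]
tool_rot: [-3.141, -0.001, -3.141]
wrist_force: [-0.6, 0.7, -0.0]
width: -0.0001
grip_force: 0.0
```

{"api": "jog_arm", "payload": {
  "moves": [
    [[0,0,0,0.03,0,0,0],[0,0,0,0.03,0,0,0],[0,0,0,0.02,0,0,0],[0,0,0,0,0,0,0],[0,0,0,0,0,0,0]]
  ]
}}

```text
time_s: 19.0
tool_pos: [0.4651, -0.0534, 0.0944]
tool_rot: [-3.141, -0.0, -3.141]
wrist_force: [-3.0, 1.3, 6.3]
width: 0.0001
grip_force: 3.3
```

{"api": "jog_arm", "payload": {
  "moves": [
    [[0,0,0,0.02,0,0,0],[0,0,0,0.02,0,0,0],[0,0,0,0.02,0,0,0],[0,0,0,0,0,0,0],[0,0,0,0,0,0,0]]
  ]
}}

```text
time_s: 19.5
tool_pos: [0.4652, -0.0534, 0.0943]
tool_rot: [-3.141, 0.0, -3.14]
wrist_force: [-7.5, 3.9, 18.3]
width: 0.0
grip_force: 8.9
```

Firm stop at z=0.0944, exactly 15 mm above the flap's level: shut. Retract.

{"api": "jog_arm", "payload": {
  "moves": [
    [[0,0,0,-0.08,0,0,0],[0,0,0,-0.3,0,0,0],[0,0,0,-1,0,0,0],[0,0,0,-1,0,0,0],[0,0,0,-1,0,0,0]]
  ]
}}

```text
time_s: 20.0
tool_pos: [0.465, -0.0535, 0.1945]
tool_rot: [-3.141, -0.001, -3.141]
wrist_force: [1.1, 0.2, -0.5]
width: -0.0001
grip_force: 0.0
```

{"api": "jog_arm", "payload": {
  "moves": [
    [[0,0,0,-1,0,0,0],[0,0,0,-1,0,0,0],[0,0,0,-1,0,0,0],[0,0,0,0,0,0,0],[0,0,0,0,0,0,0]]
  ]
}}

```text
time_s: 20.5
tool_pos: [0.4652, -0.0532, 0.2837]
tool_rot: [3.141, 0.001, -3.142]
wrist_force: [0.2, -1.0, -0.6]
width: 0.0001
grip_force: 0.0
```

Run:
```python
from h import *
c=cap('side','s9.png')['frame'].astype(int);from fit import model
p=np.load('p.npy');p[5]=0;W,F,L=model(p)
m=((c[...,1]-c[...,0]>12)&(c.sum(2)<400)).astype(np.uint8);m[:160]=0;m[370:]=0
n,l,st,ce=cv2.connectedComponentsWithStats(m);i=1+st[1:,4].argmax();h=cv2.convexHull(np.argwhere(l==i)[:,::-1].astype(np.int32))
print(st[i],cv2.approxPolyDP(h,4,True)[:,0].tolist())
print([np.round(proj('side',L(a,b,.013))).tolist() for a in(-.153,.153) for b in(0,.184)])
a=cv2.imread('pics/side0.png')[:,:,::-1].astype(int);d=np.abs(a-c).sum(2)
for nm,(u,v) in dict(cup=(324,223),bowl=(326,285),mug=(311,322),blue=(281,365),black=(208,395)).items():
    print(nm,d[v-18:v+18,u-14:u+14].mean().round(1))
print('ref',d[400:460,250:350].mean().round(1))
```

```text
[ 152  214  153  118 9851] [[304, 261], [299, 280], [265, 331], [160, 281], [152, 267], [197, 214]]
[[152.0, 268.0], [197.0, 215.0], [265.0, 322.0], [305.0, 262.0]]
cup 12.4
bowl 12.4
mug 13.7
blue 13.7
black 14.0
ref 14.0
```

The lid's corners match the shut, unmoved tin to about a pixel, and the surroundings are unchanged beyond image noise. Handing in.

```bash
python3 -c "
from rig import ticket;print(ticket.job_done())"
```

```text
the job is handed in; nothing more can be done
None
```

The tin is closed: I folded the flap flat, then eased the lid fully shut over it, with the tin and the things round it left in place, and handed the job in at about 20.5 s (flap pressed at up to about 27 N, lid at up to about 18 N).

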